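Shut and bolt down the shielded transfer pot

TASK

The filled vial is standing in the shielded pot: close the pot for transfer. Shut its hinged lid, swing the hinged bolt upright into the fork on the lid, and then screw the knurled hand nut down the bolt, turn by turn, until it is fully home against the fork and stops. Let go, and leave the vials, the tube block and the lead pot around it standing where they are.

Things in the scene. Friction and masses are not known exactly. Their poses are not given: they have to be found in the camera images.
- pot: Round grey shielded pot, 128 mm across, 95 mm high without its lid, on a square 140 mm foot plate; screwed to the bench, it cannot move. A vial stands in its bore. Origin: centre of the underside; z up. Its own -x side carries the swing bolt, its +x side the lid hinge; on each y side a wire carrying handle reaches out to 84 mm, 70 mm above the bench.
- lid_hinge (a point): Point on the axis of the lid hinge, at the pot's x = +78 mm, y = 0, 98 mm above the bench; the axis runs along the pot's y. Fixed to the pot, axes as the pot's.
- lid (a joint): Opening angle of the lid, rad: 0 shut, 1.57 standing upright, 1.9 its stop. Starts at 1.40 to 1.75. The stiff hinge (0.85 N m) keeps the lid wherever it is left; lid mass about 0.6 kg. The lid is a grey disc, 128 mm across, 21 mm thick; when shut, its top is 117 mm above the bench. A dark knob, 24 mm across and 18 mm high, stands in the middle of its top.
- lid_push (a point): Point on the top face of the lid near its front rim, on the centre line, 130 mm from the hinge axis: a good place to push on. Moves with the lid; z points out of the lid's top face, x from the front towards the hinge. The hinge axis lies 19 mm below the top face.
- fork_seat (a point): Point on the lid's fork where the nut comes to sit, level with the lid's top face, 162 mm from the hinge axis; moves with the lid, axes as lid_push. The fork: two tines sticking out of the lid's front to 190 mm from the hinge axis, 48 mm wide over both, 18 mm thick, with a slot 16 mm wide between them; the tine ends carry lips 2 mm high.
- bolt_pivot (a point): Point on the axis about which the swing bolt leans, at the pot's x = -84 mm, y = 0, 40 mm above the bench; the axis runs along the pot's y. Fixed to the pot, axes as the pot's.
- swing_bolt (a joint): Lean of the swing bolt, rad: 0 upright in the fork (a stop), growing outward, to the pot's -x; starts at 0.5 to 0.9; stop at 1.25. 12 mm thick; its stiff pivot (0.2 N m) keeps it where it is left. With the lid shut, push it up by the outer side of nut or bolt (pushed on the end it jams). The nut clears the fork's lips when 6.5 mm or more above home, as at the start; home, it locks the bolt in.
- bolt_end (a point): Centre of the bolt's free end, 133 mm from the pivot; z along the bolt.
- nut_top (a point): Centre of the top face of the knurled steel nut on the bolt; z along the bolt. 42 mm high: a collar 36 mm across and 11 mm high below, then the knurled round grip, 46 mm across. The bolt stands 3 to 14 mm out of its top. Right-hand thread, 6 mm a turn: clockwise from above screws it down; drag 0.06 N m, stops hard when home. Starts 1.25 to 1.65 turns (7.5 to 9.9 mm) above home.
- nut_face (a point): Centre of the bottom face of the nut, 42 mm below nut_top along the bolt. With lid shut, bolt upright and nut home it lies on fork_seat, and nut_top is 159 mm above the bench.
- vial_1: Crimp-capped glass vial, 41 mm across, 75 mm high, standing near the pot; origin under its centre. Not to be disturbed.
- vial_2: Another vial of the same kind. Not to be disturbed.
- tube_block: Drilled block holding capped sample tubes, 90 x 30 mm, 66 mm high with its tubes; origin under its centre, x along it. Not to be disturbed.
- lead_pot: Slim dark lead pot, 45 mm across, 100 mm high; origin under its centre. Not to be disturbed.

How it is judged:
By the outcome, as a careful person would: the job done as asked, in the order asked, and still so for the second after the job is handed in, with the robot touching nothing.
It also fails if it takes over 72 s, if anything falls off the work surface, if the arm or the gripper's body presses on something with over 40 N, if the wrist force passes 120 N, or if a joint passes its speed limit or range.

ROBOT

A 6-joint arm with a two-finger parallel gripper is mounted at the origin on a cart in front of the work surface, level with it; the furniture and walls round the work are solid. World frame = base frame: x ahead of the robot, y to its left, z up, the work surface at z = 0. Lengths are in mm, angles in rad, forces in N, time in s.
With the tool pointing down it reaches from about 400 to 925 mm from the base axis. Payload 12.5 kg.
Tool frame: the origin (TCP) lies at the very end of the fingers, on their centre line; the grasp point (between the pads) lies 19 mm behind it (env.grip_point_offset is the distance from the TCP to the grasp point, in mm); z points along the fingers, y is the direction in which the jaws open and shut (so a half turn about z gives the same grasp; the last joint's range is limited). The gripper opens to 95 mm and grips with 3 to 60 N. Pads are 20 mm wide; open, the fingers measure 119 mm over their backs; the gripper's body (75 mm by 180 mm) begins 59 mm behind the grasp point.
Start: joints at [1.239, 0.491, 1.559, -0, 1.092, -0.106], TCP at [139.91, 609.157, 214.661] pointing down, gripper open.
Joint ranges: [-3.1, 3.1], [-0.84, 2.19], [0.05, 2.79], [-1.13, 4.28], [0.06, 2.93], [-2.69, 2.69]. Speed limits (rad/s): [2.22, 2.22, 2.79, 3.14, 3.14, 3.14].

INTERFACE

Orientations are given as [roll, pitch, yaw] about the fixed x, y, z axes, in that order (R = Rz(yaw) Ry(pitch) Rx(roll)).
In Python, from cell import env gives the robot as it stands.
- The arm moves only by the tool drive_tool, never from a script. Its argument "commands" is a list of rows, each an object of numbers: "dx", "dy", "dz": the shift along the world's x, y, z in mm; "yaw": the turn about the world's z in degrees. In form: [{"dx": .., "dy": .., "dz": .., "yaw": ..}, ...]. A call has 1 to 5 rows; each row shifts and turns the commanded pose from where the row before left it; what a row does not reach is not made up. A row lasts 1/12 s, in which the tool goes at most 41.7 mm and 7.16 degrees, less where a joint would pass 70% of its speed; a pose out of reach is approached as far as the arm can. A call with a gripper value outside its range is refused whole. "grip" is the opening, from 0 (shut) to 1 (fully open), set as the call begins (left out, the last holds). The fingers move at their own pace and stop on an object; the grip force is fixed at half the most. Time passes only in rows, so rows that do not move let the fingers close. It gives the time, the measured TCP pose, the force and the opening at its end, in the units of the state.
- env.state(): the state, without advancing time (a new reading comes with each control period).
- env.read_camera(name): name is "scene" or "top" or "wrist"; returns the picture (480x640x3 uint8, red, green, blue); there is no depth.
- env.calibration(name): a dict with "intrinsics" (3x3 intrinsics, pixels), "dist_coeffs" ([k1, k2, p1, p2, k3] as OpenCV has them; the pictures are not rectified), "rvec" (rotation vector, rad) and "tvec" (3), from world to camera coordinates, as OpenCV has them. Camera axes: x right, y down, z forward; pixel columns grow to the right and rows downward; lengths in mm; the calibration is good to about 2 mm. A picture is of the moment at which its call begins: read the wrist's pose just before it. calibration takes no time and is no camera call; for the wrist camera it gives the pose at the moment of the call.
- env.job_done(): hands the job in, once; it reports no verdict.
Trained networks look in the newest picture that a camera, given by its name, has taken for a name from the list of things; names that differ only in an ending like _2 or _b are one class to them, and where a whole thing is asked for, a point or a joint stands for the part that bears it (a point fixed in the world has none). Each returns a list of dicts, best first, with "conf" (0 to 1); they miss things now and then, are a little off and sometimes report something else, mostly with a low value. They report only what shows in the picture. A call takes as long as a camera call.
- env.trace(query, camera): "pixels" (480x640 bool, what is visible of it) and "pixel" ([column, row] in pixels, amid what is visible of it).
- env.place_of(query, camera): "pixel" ([column, row] in pixels: a listed point, or the origin of a listed thing).
The state is a dict: "t": time; "joints": joint angles; "qvel": joint speeds; "tau": joint torques, N m; "eef_pos": TCP position; "tcp_rot": TCP orientation; "ft_force": force on the tool from outside, world axes, zero at the start; "moment": the same for the moment, N m; "opening": opening from 0.0 (shut) to 1.0 (fully open).
Only numpy, scipy, OpenCV 4.12 (cv2) and the standard library are available. Lean on these libraries where they do the work, as an engineer would, in place of code of your own. Each camera call takes 0.05 s, during which the arm holds its last target.

## Working session

There is one attempt and no reset: what is moved stays moved. The work goes in short steps, Python scripts to look and compute and a tool call to move; the robot and the scene stay as the last step left them, time stands still between calls to the robot, and variables do not carry over. Pictures are saved under pics/ and viewed, and the job is handed in when it is done.

Besides the shell and the picture viewer there is one more tool, called after "Emit:" by a JSON object that holds its "fn" and its "kwargs", one argument or row to a line. drive_tool: Moves the arm, as the interface text tells. Its arguments: {"type":"object","properties":{"commands":{"type":"array"},"grip":{"type":"number"}},"required":["commands"]}

```bash
mkdir -p pics; ls
cat > h.py <<'E'
import numpy as np, cv2
from cell import env
def cal(n):
    c=env.calibration(n); return np.array(c["intrinsics"],float),np.array(c["dist_coeffs"],float),np.array(c["rvec"],float),np.array(c["tvec"],float)
def save(n,f):
    im=env.read_camera(n); cv2.imwrite('pics/'+f,cv2.cvtColor(im,cv2.COLOR_RGB2BGR)); return im
def ray(n,px,c=None):
    K,d,r,t=c or cal(n); R=cv2.Rodrigues(r)[0]
    u=cv2.undistortPoints(np.array([[px]],float),K,d)[0,0]
    v=R.T@np.array([u[0],u[1],1]); return -R.T@t.ravel(), v/np.linalg.norm(v)
def atz(n,px,z,c=None):
    o,v=ray(n,px,c); return o+v*(z-o[2])/v[2]
def proj(n,P,c=None):
    K,d,r,t=c or cal(n); return cv2.projectPoints(np.array(P,float).reshape(-1,1,3),r,t,K,d)[0][:,0]
def tri(obs):
    A=np.zeros((3,3));b=np.zeros(3)
    for o,v in obs:
        M=np.eye(3)-np.outer(v,v);A+=M;b+=M@o
    p=np.linalg.solve(A,b); return p,[float(np.linalg.norm(np.cross(p-o,v))) for o,v in obs]
E
python3 - <<'E'
from h import *
print(env.state())
for n in ['scene','top','wrist']:
    save(n,n+'0.png'); 
    K,d,r,t=cal(n); print(n,-cv2.Rodrigues(r)[0].T@t.ravel())
    for q in ['pot','lid_hinge','lid_push','fork_seat','bolt_pivot','bolt_end','nut_top','nut_face','vial_1','tube_block','lead_pot']:
        print(n,q,[(np.round(x['pixel'],1).tolist(),round(x['conf'],2)) for x in env.place_of(q,n)[:3]])
E
```

```text
pics
{'t': 0.0, 'joints': array([ 1.23939897e+00,  4.91512429e-01,  1.55946124e+00, -3.15404475e-05,
        1.09165475e+00, -1.05607855e-01]), 'qvel': array([ 0.00044078, -0.00123442, -0.00063211, -0.00046942,  0.00182532,
       -0.00072954]), 'tau': array([-1.03343998e-03, -6.12629914e+01, -2.58183807e+01,  6.92420569e-02,
        4.81976126e-02, -1.18487928e-04]), 'eef_pos': array([139.83423693, 608.91077263, 214.08695672]), 'tcp_rot': array([-3.14055970e+00, -8.13646679e-05,  2.91581766e+00]), 'ft_force': array([-0.19290489,  0.34721234,  0.09640246]), 'moment': array([ 0.01011968, -0.05462766,  0.0047716 ]), 'opening': 0.9973684275034502}
scene [  92.77108561 -566.40716499  639.42095812]
scene pot [([309.2, 292.1], 0.98)]
scene lid_hinge [([297.6, 224.2], 0.65)]
scene lid_push [([296.4, 161.4], 0.76), ([389.2, 312.4], 0.66)]
scene fork_seat [([292.2, 141.2], 0.59)]
scene bolt_pivot [([324.1, 313.4], 0.84)]
scene bolt_end [([349.8, 305.3], 0.59)]
scene nut_top [([346.1, 306.1], 0.63)]
scene nut_face [([335.2, 307.7], 0.96)]
scene vial_1 [([373.9, 288.6], 0.72)]
scene tube_block 
[... 235 characters left out ...]
d_push [([253.2, 228.2], 0.58), ([309.1, 194.9], 0.28)]
top fork_seat [([254.0, 224.5], 0.87), ([260.2, 293.7], 0.44)]
top bolt_pivot [([343.2, 273.5], 0.89)]
top bolt_end [([391.3, 295.3], 0.91), ([396.3, 292.1], 0.64)]
top nut_top [([396.2, 291.5], 0.82), ([251.8, 226.6], 0.44)]
top nut_face [([376.7, 282.8], 0.71)]
top vial_1 [([309.4, 193.3], 0.82), ([336.7, 210.7], 0.68)]
top tube_block [([260.5, 293.5], 0.82)]
top lead_pot [([369.9, 220.8], 0.94)]
wrist [ 76.41869185 623.37780983 384.29146079]
wrist pot []
wrist lid_hinge []
wrist lid_push []
wrist fork_seat []
wrist bolt_pivot []
wrist bolt_end []
wrist nut_top []
wrist nut_face []
wrist vial_1 []
wrist tube_block []
wrist lead_pot []
```

View images.

View pics/scene0.png

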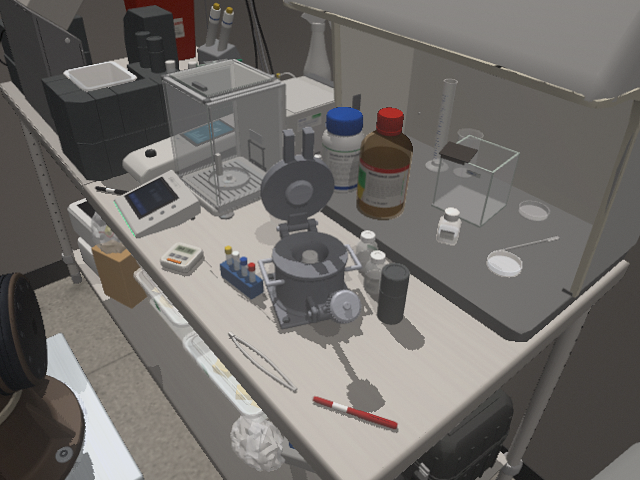

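View pics/top0.png

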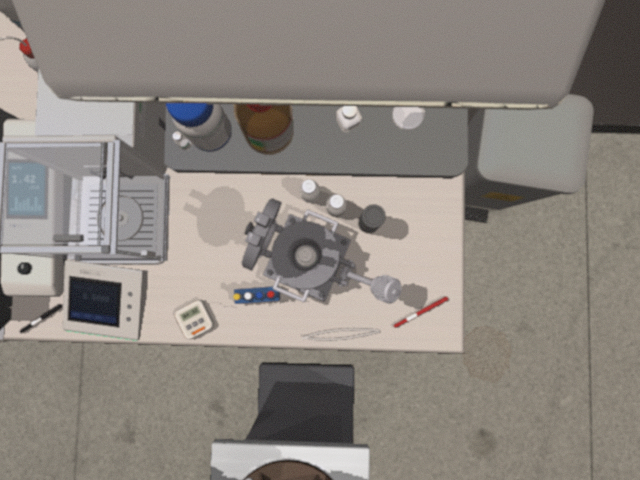

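Run:
```python
from h import *
T={'pot':(307.3,257.8),'lid_hinge':(268.1,235.3),'fork':(254,224.5),'push':(253.2,228.2),'pivot':(343.2,273.5),'end':(394,295.3),'ntop':(396.2,291.5),'nface':(376.7,282.8),'tube':(260.5,293.5),'lead':(369.9,220.8)}
S={'pot':(309.2,292.1),'lid_hinge':(297.6,224.2),'fork':(292.2,141.2),'push':(296.4,161.4),'pivot':(324.1,313.4),'end':(349.8,305.3),'ntop':(346.1,306.1),'nface':(335.2,307.7),'tube':(240.2,283.5),'lead':(389.4,313.6)}
ct=cal('top');cs=cal('scene')
for k in T:
    p,e=tri([ray('top',T[k],ct),ray('scene',S[k],cs)]); print(k,p.round(1),np.round(e,1))
for px in [(309.4,193.3),(336.7,210.7)]: print('vial',atz('top',px,0,ct).round(1))
print(atz('top',T['pot'],0).round(1),atz('top',T['lid_hinge'],98).round(1),atz('top',T['pivot'],40).round(1))
print(env.state()['t'])
```

```text
pot [528.2 -24.6   5.8] [0.7 0.7]
lid_hinge [561.5  47.8  98.9] [1.8 1.8]
fork [558.5  51.2 261.8] [5.3 5.3]
push [562.1  55.1 222.2] [0.7 0.7]
pivot [498.3 -99.3  29.2] [2. 2.]
end [ 462.5 -188.1  135.3] [5.5 5.5]
ntop [ 464.4 -188.1  132.9] [0.9 0.9]
nface [ 477.2 -155.7   97.8] [3.3 3.3]
tube [449.3  72.2   1.7] [2.8 2.8]
lead [ 606.9 -150.9    2.4] [1.8 1.8]
vial [663.7 -24.5   0. ]
vial [628.2 -82.7   0. ]
[528.  -23.9   0. ] [563.1  46.9  98. ] [496.5 -97.6  40. ]
1.8
```

```bash
cat > fit.py <<'E'
from h import *
from scipy.optimize import least_squares
def model(p):
    x,y,a,th,be,s=p; u=np.array([np.cos(a),np.sin(a),0]);z=np.array([0,0,1.]);O=np.array([x,y,0])
    H=O+78*u+98*z; P=O-84*u+40*z
    L=lambda r:H+(-r*np.cos(th)+19*np.sin(th))*u+(r*np.sin(th)+19*np.cos(th))*z
    b=-np.sin(be)*u+np.cos(be)*z
    return {'pot':O,'lid_hinge':H,'push':L(130),'fork':L(162),'pivot':P,'end':P+133*b,'ntop':P+(119+s)*b,'nface':P+(77+s)*b}
E
python3 - <<'E'
from fit import *
T={'pot':(307.3,257.8),'lid_hinge':(268.1,235.3),'fork':(254,224.5),'push':(253.2,228.2),'pivot':(343.2,273.5),'ntop':(396.2,291.5),'nface':(376.7,282.8)}
S={'pot':(309.2,292.1),'lid_hinge':(297.6,224.2),'fork':(292.2,141.2),'push':(296.4,161.4),'pivot':(324.1,313.4),'end':(349.8,305.3),'ntop':(346.1,306.1),'nface':(335.2,307.7)}
ct=cal('top');cs=cal('scene')
def res(p):
    m=model(p);r=[]
    for k in T:r+=list(proj('top',m[k],ct)[0]-T[k])
    for k in S:r+=list(proj('scene',m[k],cs)[0]-S[k])
    return np.array(r+[(p[5]-8.7)/1])
f=least_squares(res,[528,-24,1.15,1.47,.78,8.7],loss='soft_l1');print(f.x.round(3),res(f.x).round(1))
for k,v in model(f.x).items():print(k,v.round(1))
print('hood',[atz('top',(300,100),z,ct).round(0) for z in (400,600)])
print('bench edge',atz('top',(300,350),0,ct).round(0),atz('top',(463,350),0,ct).round(0))
for px in [(118,138),(107,252)]: print([atz('top',px,z,ct).round(0).tolist() for z in (200,300)])
for z in (200,250,300,350): print(z, proj('scene',[atz('top',(107,252),z,ct),atz('top',(118,138),z,ct)],cs).round(0).tolist())
E
```

```text
[530.279 -23.955   1.189   1.465   0.784   8.71 ] [ 0.  -1.1 -0.9  2.  -1.3  1.8  0.7 -0.3  2.2 -1.2 -1.9 -0.2  0.3  1.8
  0.2  1.7 -0.2  0.7  4.5  0.4 -0.2 -3.2  0.3 -4.  -2.8  0.6 -0.1  0.
  2.9 -0.4  0. ]
pot [530.3 -24.    0. ]
lid_hinge [559.3  48.4  98. ]
push [561.3  53.2 229.3]
fork [560.   50.1 261.1]
pivot [ 499.  -101.9   40. ]
end [ 464.  -189.1  134.2]
ntop [ 465.4 -185.6  130.4]
nface [ 476.4 -158.1  100.7]
hood [array([704., -25., 400.]), array([623., -39., 600.])]
bench edge [339. -14.   0.] [ 349. -346.    0.]
[[713.0, 296.0, 200.0], [682.0, 248.0, 300.0]]
[[518.0, 302.0, 200.0], [513.0, 254.0, 300.0]]
200 [[201.0, 130.0], [284.0, 108.0]]
250 [[204.0, 110.0], [284.0, 90.0]]
300 [[206.0, 88.0], [284.0, 70.0]]
350 [[209.0, 64.0], [285.0, 49.0]]
```

Emit:
{"fn": "drive_tool", "kwargs": {
  "commands": [
    {"dz": 41},
    {"dz": 41},
    {"dz": 41},
    {"dz": 41},
    {"dz": 41}
  ],
  "grip": 0
}}

```text
invalid input
```

Emit:
{"fn": "drive_tool", "kwargs": {
  "commands": [
    {"dx": 20, "dy": -33},
    {"dx": 20, "dy": -33},
    {"dx": 20, "dy": -33},
    {"dx": 20, "dy": -33},
    {"dx": 20, "dy": -33}
  ]
}}

```text
invalid input
```

Emit:
{"fn": "drive_tool", "kwargs": {
  "commands": [
    {"dx": 20, "dy": -33},
    {"dx": 20, "dy": -33},
    {"dx": 20, "dy": -33},
    {"dx": 20, "dy": -33},
    {"dx": 20, "dy": -33}
  ]
}}

```text
invalid input
```

Emit:
{"fn": "drive_tool", "kwargs": {
  "commands": [
    {"dx": 20, "dy": -33, "yaw": -3},
    {"dx": 20, "dy": -33, "yaw": -3},
    {"dx": 20, "dy": -33, "yaw": -3},
    {"dx": 20, "dy": -33},
    {"dx": 20, "dy": -33}
  ]
}}

```text
invalid input
```

Emit:
{"fn": "drive_tool", "kwargs": {
  "commands": [
    {},
    {}
  ]
}}

```text
invalid input
```

Emit:
{"fn": "drive_tool", "kwargs": {
  "commands": [
    {"dx": 0, "dy": 0, "dz": 41, "yaw": 0},
    {"dx": 0, "dy": 0, "dz": 41, "yaw": 0},
    {"dx": 0, "dy": 0, "dz": 41, "yaw": 0},
    {"dx": 0, "dy": 0, "dz": 41, "yaw": 0},
    {"dx": 0, "dy": 0, "dz": 41, "yaw": 0}
  ],
  "grip": 0
}}

```text
t: 2.22
eef_pos: [139.7, 608.7, 421.9]
tcp_rot: [3.141, 0.0, 2.916]
ft_force: [-0.2, 0.5, -0.1]
opening: 0.709
```

Works with all four keys.

Emit:
{"fn": "drive_tool", "kwargs": {
  "commands": [
    {"dx": 20, "dy": -33, "dz": 0, "yaw": 0},
    {"dx": 20, "dy": -33, "dz": 0, "yaw": 0},
    {"dx": 20, "dy": -33, "dz": 0, "yaw": 0},
    {"dx": 20, "dy": -33, "dz": 0, "yaw": 0},
    {"dx": 20, "dy": -33, "dz": 0, "yaw": 0}
  ]
}}

```text
t: 2.63
eef_pos: [240.3, 442.5, 419.7]
tcp_rot: [3.141, 0.0, 2.916]
ft_force: [1.1, 0.2, 0.4]
opening: 0.359
```

Emit:
{"fn": "drive_tool", "kwargs": {
  "commands": [
    {"dx": 20, "dy": -33, "dz": 0, "yaw": 0},
    {"dx": 20, "dy": -33, "dz": 0, "yaw": 0},
    {"dx": 20, "dy": -33, "dz": 0, "yaw": 0},
    {"dx": 20, "dy": -33, "dz": 0, "yaw": 0},
    {"dx": 20, "dy": -33, "dz": 0, "yaw": 0}
  ]
}}

```text
t: 3.05
eef_pos: [340.3, 277.4, 419.9]
tcp_rot: [3.141, 0.0, 2.916]
ft_force: [0.6, 0.5, 0.0]
opening: 0.023
```

Emit:
{"fn": "drive_tool", "kwargs": {
  "commands": [
    {"dx": 20, "dy": -33, "dz": 0, "yaw": -3},
    {"dx": 20, "dy": -33, "dz": 0, "yaw": -3},
    {"dx": 20, "dy": -33, "dz": 0, "yaw": -3},
    {"dx": 20, "dy": -33, "dz": 0, "yaw": 0},
    {"dx": 20, "dy": -33, "dz": 0, "yaw": 0}
  ]
}}

```text
t: 3.47
eef_pos: [440.4, 112.3, 420.0]
tcp_rot: [3.141, 0.001, 2.758]
ft_force: [0.1, 1.0, -0.5]
opening: 0.006
```

Run:
```python
from h import *
save('wrist','w1.png'); c=cal('wrist')
for q in ['lid_push','fork_seat','lid_hinge','nut_top']:
    print(q,[(np.round(x['pixel'],1).tolist(),round(x['conf'],2)) for x in env.place_of(q,'wrist')[:3]])
print(proj('wrist',[[561.3,53.2,229.3],[560,50,261],[559,48,98],[465,-185.6,130]],c))
```

```text
lid_push []
fork_seat []
lid_hinge []
nut_top [([118.9, 312.9], 0.74)]
[[313.50414292 343.40559167]
 [309.45233576 359.30228558]
 [311.03117748 297.35099147]
 [120.65497534 306.6118374 ]]
```

View pics/w1.png

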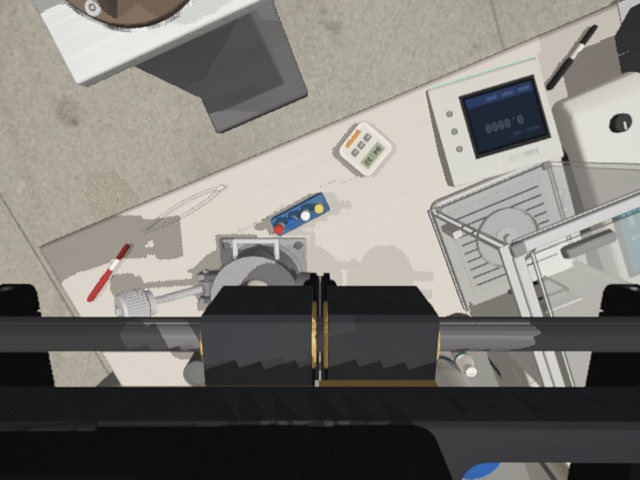

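Emit:
{"fn": "drive_tool", "kwargs": {
  "commands": [
    {"dx": 28, "dy": -2, "dz": -16, "yaw": 0},
    {"dx": 28, "dy": -2, "dz": -16, "yaw": 0},
    {"dx": 28, "dy": -2, "dz": -16, "yaw": 0},
    {"dx": 28, "dy": -2, "dz": -16, "yaw": 0},
    {"dx": 28, "dy": -2, "dz": -16, "yaw": 0}
  ]
}}

```text
t: 4.13
eef_pos: [580.5, 105.9, 339.2]
tcp_rot: [3.141, 0.0, 2.761]
ft_force: [0.4, 0.1, 0.4]
opening: 0.005
```

Emit:
{"fn": "drive_tool", "kwargs": {
  "commands": [
    {"dx": 0, "dy": 0, "dz": -22, "yaw": 0},
    {"dx": 0, "dy": 0, "dz": -22, "yaw": 0},
    {"dx": 0, "dy": 0, "dz": -22, "yaw": 0},
    {"dx": 0, "dy": 0, "dz": -22, "yaw": 0},
    {"dx": 0, "dy": 0, "dz": -20, "yaw": 0}
  ]
}}

```text
t: 4.55
eef_pos: [579.1, 106.1, 230.7]
tcp_rot: [3.141, -0.0, 2.761]
ft_force: [-0.1, -0.2, 0.4]
opening: 0.01
```

Run:
```python
from h import *
save('scene','s1.png');save('top','t1.png');print(env.state()['eef_pos'],env.state()['ft_force'])
import cv2
a=cv2.imread('pics/s1.png')[90:350,200:440];b=cv2.imread('pics/t1.png')[120:320,180:440]
a=cv2.resize(a,(400,433));b=cv2.resize(b,(400,308))
c=np.zeros((433,800,3),np.uint8);c[:,:400]=a;c[:308,400:]=b;cv2.imwrite('pics/c1.png',c)
from fit import *
H=np.array([559.5,48.2,98]);u=np.array([np.cos(1.189),np.sin(1.189),0]);z=np.array([0,0,1.])
r=132;h=12
for th in np.arange(1.465,-0.05,-.1):
    print(round(th,2),(H+(-r*np.cos(th)+19*np.sin(th)+h)*u+(r*np.sin(th)+19*np.cos(th))*z).round(0))
```

```text
[578.22188267 105.73812055 229.16426204] [0.15576295 0.32426786 0.81057174]
1.46 [566.  64. 231.]
1.36 [561.  52. 231.]
1.26 [556.  39. 230.]
1.16 [551.  27. 227.]
1.06 [546.  15. 223.]
0.96 [542.   4. 217.]
0.86 [537.  -7. 211.]
0.76 [533. -17. 203.]
0.66 [530. -26. 194.]
0.56 [526. -35. 185.]
0.46 [523. -42. 174.]
0.36 [521. -49. 163.]
0.26 [518. -54. 151.]
0.16 [517. -59. 138.]
0.06 [515. -62. 126.]
-0.04 [515. -64. 112.]
```

View pics/c1.png

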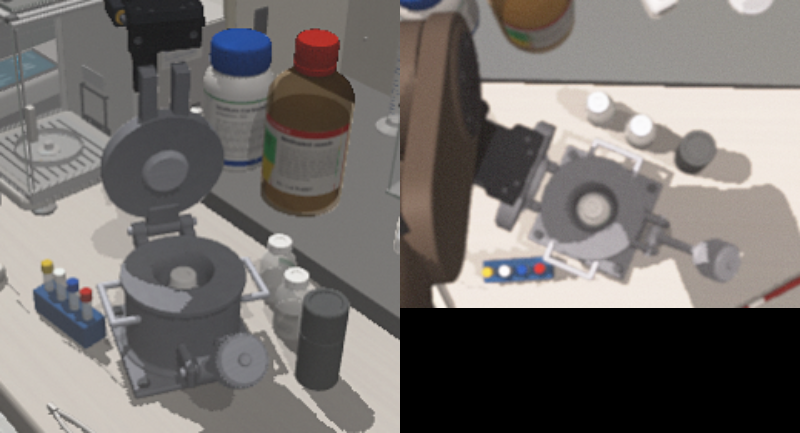

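Emit:
{"fn": "drive_tool", "kwargs": {
  "commands": [
    {"dx": -4, "dy": -11, "dz": 0, "yaw": 0},
    {"dx": -4, "dy": -11, "dz": 0, "yaw": 0},
    {"dx": -4, "dy": -11, "dz": 0, "yaw": 0},
    {"dx": -4, "dy": -11, "dz": 0, "yaw": 0},
    {"dx": -3, "dy": -10, "dz": 0, "yaw": 0}
  ]
}}

```text
t: 5.07
eef_pos: [560.3, 49.2, 232.6]
tcp_rot: [3.14, 0.0, 2.758]
ft_force: [-2.6, 7.0, 1.0]
opening: 0.007
```

Emit:
{"fn": "drive_tool", "kwargs": {
  "commands": [
    {"dx": -5, "dy": -12, "dz": 0, "yaw": 0},
    {"dx": -5, "dy": -12, "dz": -3, "yaw": 0},
    {"dx": -5, "dy": -12, "dz": -4, "yaw": 0},
    {"dx": -4, "dy": -11, "dz": -6, "yaw": 0},
    {"dx": 0, "dy": 0, "dz": 0, "yaw": 0}
  ]
}}

```text
t: 5.48
eef_pos: [541.3, 1.0, 219.0]
tcp_rot: [3.141, 0.001, 2.757]
ft_force: [-0.8, 0.9, 0.2]
opening: 0.002
```

Run:
```python
from h import *
save('scene','s2.png');s=env.state();print(s['eef_pos'],s['ft_force'])
cv2.imwrite('pics/c2.png',cv2.resize(cv2.imread('pics/s2.png')[90:350,200:440],(480,520)))
```

```text
[541.55140677   1.78232777 219.11218489] [-0.02035821 -0.51642258 -0.24924307]
```

View pics/c2.png

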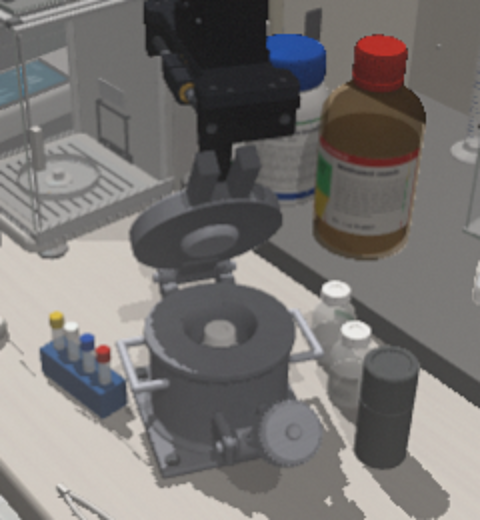

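Emit:
{"fn": "drive_tool", "kwargs": {
  "commands": [
    {"dx": -4, "dy": -10, "dz": -7, "yaw": 0},
    {"dx": -4, "dy": -10, "dz": -8, "yaw": 0},
    {"dx": -4, "dy": -9, "dz": -9, "yaw": 0},
    {"dx": -3, "dy": -8, "dz": -9, "yaw": 0},
    {"dx": -3, "dy": -7, "dz": -11, "yaw": 0}
  ]
}}

```text
t: 5.95
eef_pos: [524.4, -41.7, 175.3]
tcp_rot: [3.141, 0.003, 2.759]
ft_force: [1.9, -0.5, 5.0]
opening: 0.011
```

Emit:
{"fn": "drive_tool", "kwargs": {
  "commands": [
    {"dx": -3, "dy": -7, "dz": -11, "yaw": 0},
    {"dx": -2, "dy": -5, "dz": -12, "yaw": 0},
    {"dx": -2, "dy": -5, "dz": -12, "yaw": 0},
    {"dx": -1, "dy": -3, "dz": -12, "yaw": 0},
    {"dx": 0, "dy": 0, "dz": 0, "yaw": 0}
  ]
}}

```text
t: 6.37
eef_pos: [515.1, -61.3, 126.1]
tcp_rot: [-3.141, -0.002, 2.758]
ft_force: [-0.3, -0.3, -1.1]
opening: 0.003
```

Emit:
{"fn": "drive_tool", "kwargs": {
  "commands": [
    {"dx": -1, "dy": -1, "dz": -6, "yaw": 0},
    {"dx": 0, "dy": 0, "dz": -4, "yaw": 0},
    {"dx": 0, "dy": 0, "dz": -2, "yaw": 0},
    {"dx": 0, "dy": 0, "dz": 0, "yaw": 0}
  ]
}}

```text
t: 6.7
eef_pos: [515.1, -62.1, 117.1]
tcp_rot: [-3.141, 0.001, 2.759]
ft_force: [-5.1, -4.2, 16.6]
opening: 0.002
```

Emit:
{"fn": "drive_tool", "kwargs": {
  "commands": [
    {"dx": 0, "dy": 0, "dz": 30, "yaw": 0},
    {"dx": 0, "dy": 0, "dz": 30, "yaw": 0},
    {"dx": 0, "dy": 0, "dz": 29, "yaw": 0}
  ]
}}

```text
t: 6.95
eef_pos: [514.8, -61.5, 206.0]
tcp_rot: [3.141, -0.0, 2.759]
ft_force: [-0.2, 0.3, 0.8]
opening: 0.002
```

Emit:
{"fn": "drive_tool", "kwargs": {
  "commands": [
    {"dx": -14, "dy": -34, "dz": 0, "yaw": 0},
    {"dx": -14, "dy": -34, "dz": 0, "yaw": 0},
    {"dx": -14, "dy": -34, "dz": 0, "yaw": 0},
    {"dx": -13, "dy": -34, "dz": 0, "yaw": 0},
    {"dx": -13, "dy": -34, "dz": 0, "yaw": 0}
  ]
}}

```text
t: 7.37
eef_pos: [446.2, -232.9, 205.1]
tcp_rot: [3.141, 0.001, 2.759]
ft_force: [1.5, 0.1, -0.3]
opening: 0.006
```

Run:
```python
from h import *
save('scene','s3.png');save('top','t3.png');s=env.state();print(s['eef_pos'],s['ft_force'],s['t'])
a=cv2.imread('pics/s3.png')[130:350,200:440];b=cv2.imread('pics/t3.png')[160:340,200:440]
a=cv2.resize(a,(400,367));b=cv2.resize(b,(400,300))
c=np.zeros((367,800,3),np.uint8);c[:,:400]=a;c[:300,400:]=b;cv2.imwrite('pics/c3.png',c)
for n in ['scene','top']:
  for q in ['fork_seat','lid_push','nut_top','bolt_end']:
    print(n,q,[(np.round(x['pixel'],1).tolist(),round(x['conf'],2)) for x in env.place_of(q,n)[:3]])
from fit import *
m=model([530.28,-23.95,1.189,0,.784,8.7])
for k in ['push','fork','ntop','end']: print(k,m[k].round(1),proj('scene',m[k]).round(1),proj('top',m[k]).round(1))
```

```text
[ 445.78229418 -235.34322464  204.87358005] [-0.07945433  0.5952099  -0.29840217] 7.4667
scene fork_seat [([326.3, 274.4], 0.75)]
scene lid_push [([317.0, 265.0], 0.89)]
scene nut_top []
scene bolt_end [([346.9, 304.2], 0.79), ([348.6, 307.1], 0.33)]
top fork_seat [([347.5, 269.6], 0.77)]
top lid_push [([328.8, 265.8], 0.87), ([267.4, 240.3], 0.31)]
top nut_top [([396.5, 293.0], 0.97), ([308.9, 196.1], 0.45)]
top bolt_end [([395.5, 293.8], 0.66)]
push [510.9 -72.2 117. ] [[319.4 260.5]] [[331.  264.3]]
fork [ 499.  -101.9  117. ] [[325.7 273.1]] [[347.2 271.3]]
ntop [ 465.4 -185.6  130.4] [[346.  306.1]] [[394.2 291.3]]
end [ 464.  -189.1  134.2] [[347.  305.9]] [[396.5 292.2]]
```

View pics/c3.png

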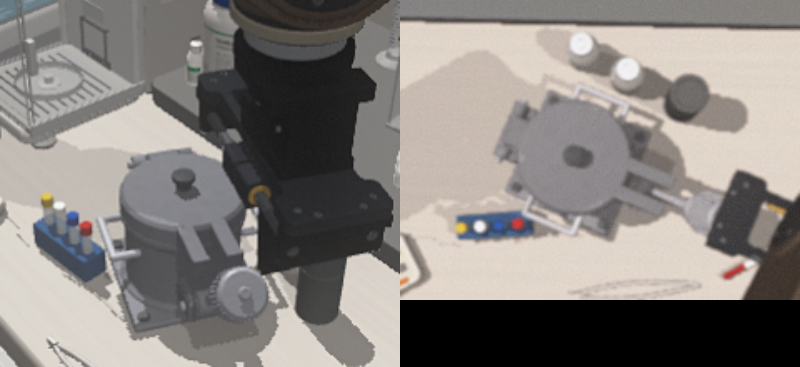

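Emit:
{"fn": "drive_tool", "kwargs": {
  "commands": [
    {"dx": 0, "dy": 0, "dz": -23, "yaw": 0},
    {"dx": 0, "dy": 0, "dz": -23, "yaw": 0},
    {"dx": 0, "dy": 0, "dz": -23, "yaw": 0},
    {"dx": 0, "dy": 0, "dz": -23, "yaw": 0},
    {"dx": 0, "dy": 0, "dz": -22, "yaw": 0}
  ]
}}

```text
t: 8.28
eef_pos: [447.2, -231.2, 89.7]
tcp_rot: [3.142, 0.0, 2.76]
ft_force: [-0.2, 0.2, 0.3]
opening: 0.004
```

Emit:
{"fn": "drive_tool", "kwargs": {
  "commands": [
    {"dx": 3, "dy": 7, "dz": 0, "yaw": 0},
    {"dx": 3, "dy": 7, "dz": 0, "yaw": 0},
    {"dx": 3, "dy": 7, "dz": 0, "yaw": 0},
    {"dx": 3, "dy": 7, "dz": 8, "yaw": 0},
    {"dx": 3, "dy": 7, "dz": 8, "yaw": 0}
  ]
}}

```text
t: 8.7
eef_pos: [462.5, -196.0, 108.2]
tcp_rot: [-3.141, 0.001, 2.759]
ft_force: [-1.8, -1.8, -1.7]
opening: 0.003
```

Emit:
{"fn": "drive_tool", "kwargs": {
  "commands": [
    {"dx": 3, "dy": 7, "dz": 7, "yaw": 0},
    {"dx": 3, "dy": 7, "dz": 6, "yaw": 0},
    {"dx": 3, "dy": 7.5, "dz": 5, "yaw": 0},
    {"dx": 3, "dy": 7.5, "dz": 5, "yaw": 0},
    {"dx": 0, "dy": 0, "dz": 0, "yaw": 0}
  ]
}}

```text
t: 9.12
eef_pos: [474.8, -166.9, 131.4]
tcp_rot: [-3.142, 0.003, 2.76]
ft_force: [0.6, -1.5, 0.9]
opening: 0.007
```

Run:
```python
from h import *
save('scene','s4.png');save('top','t4.png');s=env.state();print(s['eef_pos'],s['ft_force'],s['t'])
a=cv2.imread('pics/s4.png')[130:350,200:440];b=cv2.imread('pics/t4.png')[160:340,200:440]
a=cv2.resize(a,(400,367));b=cv2.resize(b,(400,300))
c=np.zeros((367,800,3),np.uint8);c[:,:400]=a;c[:300,400:]=b;cv2.imwrite('pics/c4.png',c)
```

```text
[ 474.35085996 -167.41092633  130.28973747] [-0.37952438  0.40920295  0.14384689] 9.2167
```

View pics/c4.png

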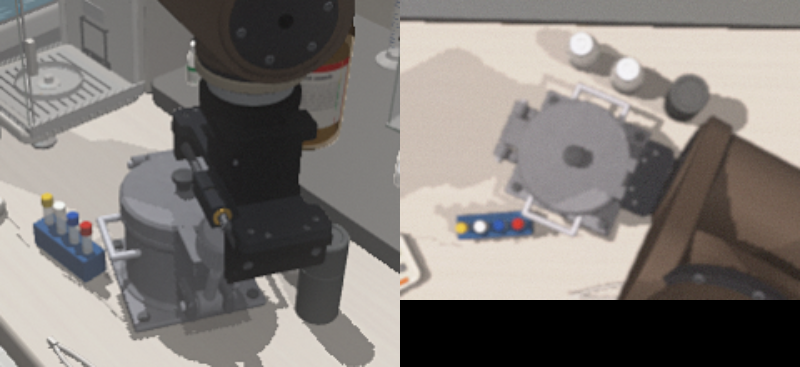

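Emit:
{"fn": "drive_tool", "kwargs": {
  "commands": [
    {"dx": 3, "dy": 8, "dz": 4, "yaw": 0},
    {"dx": 3, "dy": 8, "dz": 4, "yaw": 0},
    {"dx": 3, "dy": 8, "dz": 3, "yaw": 0},
    {"dx": 3, "dy": 7, "dz": 2, "yaw": 0},
    {"dx": 0, "dy": 0, "dz": 0, "yaw": 0}
  ]
}}

```text
t: 9.63
eef_pos: [486.4, -135.4, 143.1]
tcp_rot: [3.141, 0.0, 2.76]
ft_force: [-1.7, 0.0, 0.2]
opening: 0.005
```

Emit:
{"fn": "drive_tool", "kwargs": {
  "commands": [
    {"dx": 1, "dy": 2, "dz": 0, "yaw": 0},
    {"dx": 1, "dy": 2, "dz": 0, "yaw": 0},
    {"dx": 0, "dy": 0, "dz": 0, "yaw": 0}
  ]
}}

```text
t: 9.88
eef_pos: [487.9, -132.6, 142.6]
tcp_rot: [3.141, -0.0, 2.759]
ft_force: [-0.8, -0.2, 0.8]
opening: 0.002
```

Emit:
{"fn": "drive_tool", "kwargs": {
  "commands": [
    {"dx": 1, "dy": 2, "dz": 0, "yaw": 0},
    {"dx": 0, "dy": 0, "dz": 0, "yaw": 0}
  ]
}}

```text
t: 10.05
eef_pos: [488.8, -130.9, 142.6]
tcp_rot: [-3.142, -0.0, 2.759]
ft_force: [-1.0, -1.8, 1.4]
opening: 0.004
```

Emit:
{"fn": "drive_tool", "kwargs": {
  "commands": [
    {"dx": 1, "dy": 2, "dz": 0, "yaw": 0},
    {"dx": 0, "dy": 0, "dz": 0, "yaw": 0}
  ]
}}

```text
t: 10.22
eef_pos: [489.5, -129.8, 142.8]
tcp_rot: [-3.14, -0.0, 2.759]
ft_force: [-6.8, -11.5, 4.2]
opening: 0.003
```

Run:
```python
from h import *
save('scene','s5.png');save('wrist','w5.png');s=env.state();print(s['eef_pos'],s['ft_force'],s['t'])
a=cv2.imread('pics/s5.png')[130:350,200:440];b=cv2.imread('pics/w5.png')
a=cv2.resize(a,(400,367));b=cv2.resize(b,(400,300))
c=np.zeros((367,800,3),np.uint8);c[:,:400]=a;c[:300,400:]=b;cv2.imwrite('pics/c5.png',c)
```

```text
[ 489.42319522 -129.85965601  142.77528336] [ -5.99518526 -10.24429326   3.78456379] 10.3167
```

View pics/c5.png

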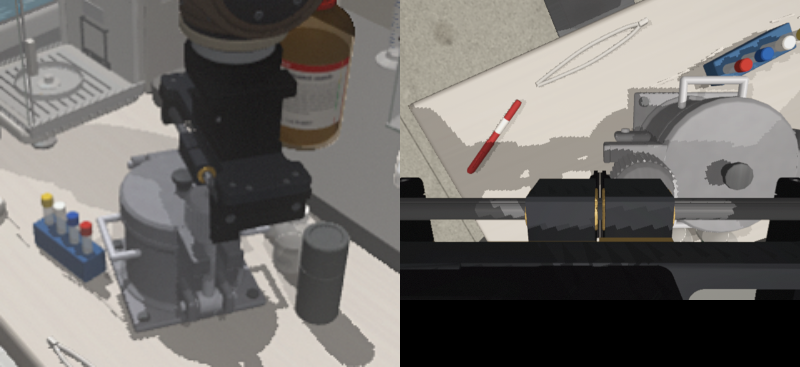

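Emit:
{"fn": "drive_tool", "kwargs": {
  "commands": [
    {"dx": -4, "dy": -9, "dz": 0, "yaw": 0},
    {"dx": 0, "dy": 0, "dz": 32, "yaw": 0},
    {"dx": 0, "dy": 0, "dz": 32, "yaw": 0},
    {"dx": 0, "dy": 0, "dz": 32, "yaw": 0},
    {"dx": 0, "dy": 0, "dz": 32, "yaw": 0}
  ],
  "grip": 0.8
}}

```text
t: 10.73
eef_pos: [485.5, -137.9, 272.0]
tcp_rot: [3.141, -0.0, 2.758]
ft_force: [-0.3, -0.1, 0.7]
opening: 0.298
```

Emit:
{"fn": "drive_tool", "kwargs": {
  "commands": [
    {"dx": 38, "dy": 7, "dz": 0, "yaw": 5},
    {"dx": 38, "dy": 7, "dz": 0, "yaw": 7},
    {"dx": 0, "dy": 0, "dz": 0, "yaw": 7},
    {"dx": 0, "dy": 0, "dz": 0, "yaw": 0}
  ]
}}

```text
t: 11.07
eef_pos: [562.8, -123.6, 269.8]
tcp_rot: [3.141, -0.001, 3.097]
ft_force: [-0.8, 0.6, 0.8]
opening: 0.576
```

Run:
```python
from h import *
s=env.state();print(s['eef_pos'],s['tcp_rot'],s['ft_force'],s['t'],s['joints'].round(2),s['opening'])
C={}
for n in ['wrist','scene','top']:
  C[n]=cal(n); save(n,n[0]+'6.png')
  for q in ['bolt_end','nut_top','nut_face']:
    r=env.place_of(q,n)[:3]
    print(n,q,[(np.round(x['pixel'],1).tolist(),round(x['conf'],2)) for x in r])
from fit import *
m=model([530.28,-23.95,1.189,0,0,8.7])
for k in ['ntop','nface']:
  for n in C: print(k,n,m[k].round(1),proj(n,m[k],C[n]).round(1))
a=cv2.imread('pics/s6.png')[200:350,250:420];b=cv2.imread('pics/w6.png')
a=cv2.resize(a,(400,353));b=cv2.resize(b,(400,300))
c=np.zeros((353,800,3),np.uint8);c[:,:400]=a;c[:300,400:]=b;cv2.imwrite('pics/c6.png',c)
```

```text
[ 562.75672834 -123.57162734  269.8124649 ] [ 3.14086962e+00 -7.43704479e-04  3.09705847e+00] [-0.82895933  0.62675585  0.79499066] 11.0667 [-0.33  0.37  1.61  0.    1.17 -1.86] 0.5761012408145504
wrist bolt_end [([347.7, 157.5], 0.92)]
wrist nut_top [([346.9, 157.6], 0.72)]
wrist nut_face [([351.2, 155.5], 0.26)]
scene bolt_end [([327.9, 246.6], 0.8)]
scene nut_top [([329.1, 248.9], 0.9)]
scene nut_face [([326.2, 271.5], 0.85)]
top bolt_end []
top nut_top []
top nut_face []
ntop wrist [ 499.  -101.9  167.7] [[346.3 156.2]]
ntop scene [ 499.  -101.9  167.7] [[326.6 246.8]]
ntop top [ 499.  -101.9  167.7] [[348.6 270.6]]
nface wrist [ 499.  -101.9  125.7] [[342.6 156.1]]
nface scene [ 499.  -101.9  125.7] [[325.8 268.7]]
nface top [ 499.  -101.9  125.7] [[347.4 271.2]]
```

View pics/c6.png

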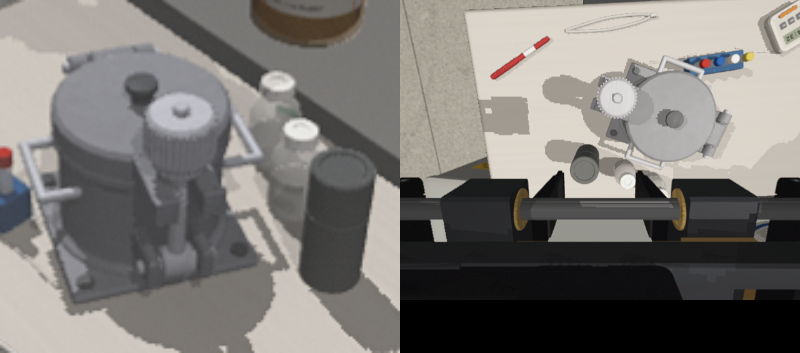

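View pics/w6.png

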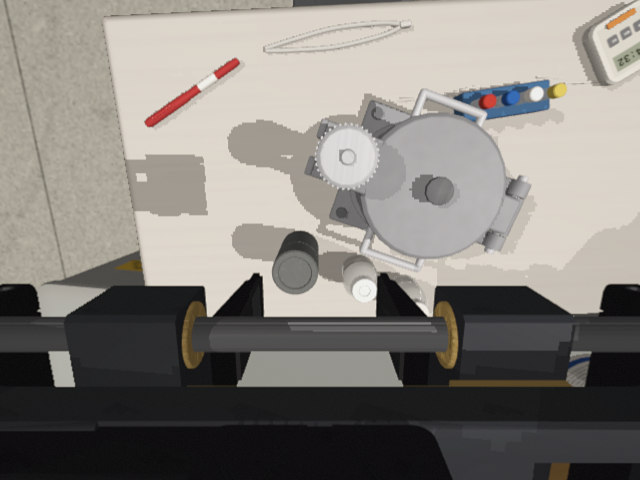

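Run:
```python
from h import *
print(env.state()['eef_pos'],atz('wrist',(347.3,157.5),169),atz('scene',(329,248.5),168), tri([ray('wrist',(347.3,157.5)),ray('scene',(328.5,248)) ]))
```

```text
[ 561.79630164 -123.90112432  270.75315199] [ 499.21422915 -101.19540866  169.        ] [ 498.95831609 -107.45463981  168.        ] (array([ 500.46649511, -102.06703534,  165.13955164]), [1.6755887840994708, 1.6755887840994457])
```

Emit:
{"fn": "drive_tool", "kwargs": {
  "commands": [
    {"dx": -31, "dy": 11, "dz": 0, "yaw": 7},
    {"dx": -32, "dy": 11, "dz": 0, "yaw": 7},
    {"dx": 0, "dy": 0, "dz": -10, "yaw": 7},
    {"dx": 0, "dy": 0, "dz": -20, "yaw": 7},
    {"dx": 0, "dy": 0, "dz": -20, "yaw": 7}
  ],
  "grip": 0.85
}}

```text
t: 12.08
eef_pos: [498.9, -101.8, 221.0]
tcp_rot: [-3.14, 0.002, -2.576]
ft_force: [0.8, 0.1, -0.8]
opening: 0.852
```

Emit:
{"fn": "drive_tool", "kwargs": {
  "commands": [
    {"dx": 0, "dy": 0, "dz": -26, "yaw": 7},
    {"dx": 0, "dy": 0, "dz": -26, "yaw": 7},
    {"dx": 0, "dy": 0, "dz": -18, "yaw": 0},
    {"dx": 0, "dy": 0, "dz": -12, "yaw": 0},
    {"dx": 0, "dy": 0, "dz": 0, "yaw": 0}
  ]
}}

```text
t: 12.5
eef_pos: [499.0, -98.2, 136.5]
tcp_rot: [3.141, -0.008, -2.343]
ft_force: [0.5, 0.1, -0.9]
opening: 0.851
```

Run:
```python
from h import *
s=env.state();print(s['eef_pos'],s['tcp_rot'],s['ft_force'],s['t'],s['joints'].round(2),s['opening'])
save('wrist','w7.png'); save('scene','s7.png')
a=cv2.imread('pics/s7.png')[150:350,230:420];b=cv2.imread('pics/w7.png')
a=cv2.resize(a,(400,421));b=cv2.resize(b,(400,300))
c=np.zeros((421,800,3),np.uint8);c[:,:400]=a;c[:300,400:]=b;cv2.imwrite('pics/c7.png',c)
```

```text
[499.02027193 -98.2286071  136.48585151] [ 3.14106039 -0.00776658 -2.34289946] [ 0.4676067   0.07248039 -0.92835397] 12.5 [-0.32  0.43  1.92 -0.01  0.79 -2.68] 0.8511204695179624
```

View pics/c7.png

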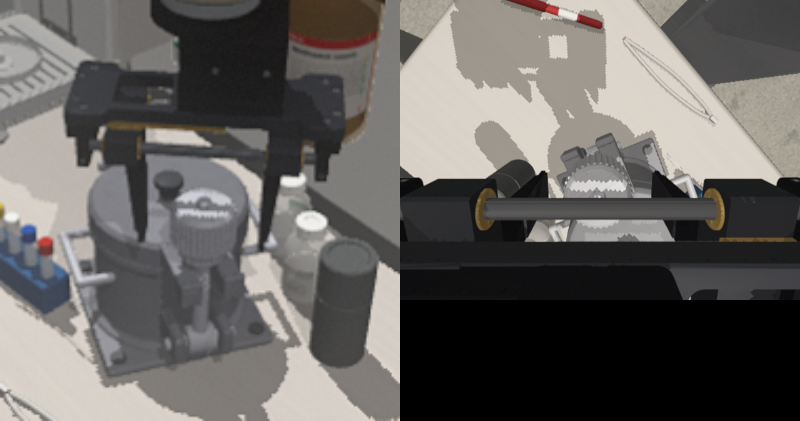

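Emit:
{"fn": "drive_tool", "kwargs": {
  "commands": [
    {"dx": 0, "dy": 0, "dz": 0, "yaw": -4},
    {"dx": 0, "dy": 0, "dz": 0, "yaw": -4},
    {"dx": 0, "dy": 0, "dz": 0, "yaw": 0}
  ]
}}

```text
t: 12.85
eef_pos: [500.5, -98.7, 139.8]
tcp_rot: [-3.137, -0.005, -2.486]
ft_force: [0.2, 0.8, 0.3]
opening: 0.847
```

Run:
```python
from h import *
s=env.state();print(s['eef_pos'],s['tcp_rot'],s['ft_force'],s['t'],s['joints'].round(2),s['opening'])
```

```text
[500.46765007 -98.74306453 139.80973788] [-3.13707438 -0.00501808 -2.48554194] [0.17411974 0.80015696 0.28573164] 12.85 [-0.32  0.43  1.92 -0.01  0.79 -2.54] 0.8472132922599753
```

Emit:
{"fn": "drive_tool", "kwargs": {
  "commands": [
    {"dx": -1, "dy": -3, "dz": -1, "yaw": 0},
    {"dx": 0, "dy": 0, "dz": 0, "yaw": 0}
  ]
}}

```text
t: 13.02
eef_pos: [499.1, -102.0, 138.1]
tcp_rot: [-3.138, -0.006, -2.48]
ft_force: [0.1, 0.6, -0.4]
opening: 0.851
```

Emit:
{"fn": "drive_tool", "kwargs": {
  "commands": [
    {"dx": 0, "dy": 0, "dz": 0, "yaw": 0},
    {"dx": 0, "dy": 0, "dz": 0, "yaw": 0},
    {"dx": 0, "dy": 0, "dz": 0, "yaw": 0},
    {"dx": 0, "dy": 0, "dz": 0, "yaw": 0},
    {"dx": 0, "dy": 0, "dz": 0, "yaw": 0}
  ],
  "grip": 0
}}

```text
t: 13.43
eef_pos: [499.0, -101.5, 137.6]
tcp_rot: [-3.139, -0.006, -2.482]
ft_force: [-0.3, -0.3, 0.9]
opening: 0.557
```

Emit:
{"fn": "drive_tool", "kwargs": {
  "commands": [
    {"dx": 0, "dy": 0, "dz": 0, "yaw": 0}
  ]
}}

```text
t: 13.52
eef_pos: [498.9, -101.4, 137.6]
tcp_rot: [-3.139, -0.006, -2.482]
ft_force: [-6.0, 4.9, 3.4]
opening: 0.487
```

Run:
```python
from h import *
s=env.state();print(s['eef_pos'],s['tcp_rot'],s['ft_force'],s['moment'],s['t'],s['joints'].round(2),s['opening']*95)
```

```text
[ 498.8621861  -101.44590032  137.57545259] [-3.13905574 -0.00628363 -2.48209388] [-6.03197235  4.93882456  3.3622321 ] [1.03869559 1.239309   0.00219454] 13.5167 [-0.33  0.43  1.92 -0.01  0.79 -2.55] 46.25732138333846
```

Emit:
{"fn": "drive_tool", "kwargs": {
  "commands": [
    {"dx": -0.5, "dy": 0.5, "dz": 0, "yaw": 0},
    {"dx": 0, "dy": 0, "dz": 0, "yaw": 0}
  ]
}}

```text
t: 13.68
eef_pos: [498.5, -101.1, 137.6]
tcp_rot: [-3.138, -0.006, -2.482]
ft_force: [-0.2, -0.6, 0.8]
opening: 0.478
```

Emit:
{"fn": "drive_tool", "kwargs": {
  "commands": [
    {"dx": 0, "dy": 0, "dz": -0.1, "yaw": -5},
    {"dx": 0, "dy": 0, "dz": -0.1, "yaw": -7},
    {"dx": 0, "dy": 0, "dz": -0.1, "yaw": -7},
    {"dx": 0, "dy": 0, "dz": -0.1, "yaw": -7},
    {"dx": 0, "dy": 0, "dz": -0.1, "yaw": -7}
  ]
}}

```text
t: 14.1
eef_pos: [498.5, -101.2, 137.1]
tcp_rot: [-3.138, -0.006, -3.064]
ft_force: [-1.0, -1.1, 1.1]
opening: 0.478
```

Run:
```python
from h import *
s=env.state();print(s['eef_pos'],s['tcp_rot'],s['ft_force'],s['moment'],s['t'],s['joints'].round(2),s['opening']*95)
```

```text
[ 498.49675746 -101.23649697  137.12268297] [-3.1383035  -0.00607303 -3.0640839 ] [-0.98857495 -1.14276305  1.05170217] [-0.26003452  0.12757671  0.0703557 ] 14.1 [-0.33  0.43  1.92 -0.01  0.79 -1.97] 45.37559336592618
```

Emit:
{"fn": "drive_tool", "kwargs": {
  "commands": [
    {"dx": 0, "dy": 0, "dz": -0.12, "yaw": -7},
    {"dx": 0, "dy": 0, "dz": -0.12, "yaw": -7},
    {"dx": 0, "dy": 0, "dz": -0.12, "yaw": -7},
    {"dx": 0, "dy": 0, "dz": -0.12, "yaw": -7},
    {"dx": 0, "dy": 0, "dz": -0.12, "yaw": -7}
  ]
}}

```text
t: 14.52
eef_pos: [498.4, -101.3, 136.5]
tcp_rot: [-3.138, -0.006, 2.608]
ft_force: [-1.1, -2.6, 0.3]
opening: 0.478
```

Emit:
{"fn": "drive_tool", "kwargs": {
  "commands": [
    {"dx": 0, "dy": 0, "dz": -0.12, "yaw": -7},
    {"dx": 0, "dy": 0, "dz": -0.12, "yaw": -7},
    {"dx": 0, "dy": 0, "dz": -0.12, "yaw": -7},
    {"dx": 0, "dy": 0, "dz": -0.12, "yaw": -7},
    {"dx": 0, "dy": 0, "dz": -0.12, "yaw": -7}
  ]
}}

```text
t: 14.93
eef_pos: [498.3, -101.3, 135.9]
tcp_rot: [-3.138, -0.006, 1.997]
ft_force: [-0.7, -2.2, 0.8]
opening: 0.479
```

Emit:
{"fn": "drive_tool", "kwargs": {
  "commands": [
    {"dx": 0, "dy": 0, "dz": -0.12, "yaw": -7},
    {"dx": 0, "dy": 0, "dz": -0.12, "yaw": -7},
    {"dx": 0, "dy": 0, "dz": -0.12, "yaw": -7},
    {"dx": 0, "dy": 0, "dz": -0.12, "yaw": -7},
    {"dx": 0, "dy": 0, "dz": -0.12, "yaw": -7}
  ]
}}

```text
t: 15.35
eef_pos: [498.3, -101.2, 135.3]
tcp_rot: [-3.138, -0.006, 1.387]
ft_force: [-1.5, -1.8, 2.3]
opening: 0.479
```

Emit:
{"fn": "drive_tool", "kwargs": {
  "commands": [
    {"dx": 0, "dy": 0, "dz": -0.12, "yaw": -7},
    {"dx": 0, "dy": 0, "dz": -0.12, "yaw": -7},
    {"dx": 0, "dy": 0, "dz": -0.12, "yaw": -7},
    {"dx": 0, "dy": 0, "dz": -0.12, "yaw": -7},
    {"dx": 0, "dy": 0, "dz": -0.12, "yaw": -7}
  ]
}}

```text
t: 15.77
eef_pos: [498.2, -101.1, 134.7]
tcp_rot: [-3.138, -0.006, 0.776]
ft_force: [-2.4, -0.3, 2.3]
opening: 0.475
```

Run:
```python
from h import *
s=env.state();print(s['eef_pos'],s['tcp_rot'],s['ft_force'],s['moment'],s['t'],s['joints'].round(2),s['opening']*95)
```

```text
[ 498.19799891 -101.08061332  134.7265998 ] [-3.13817996 -0.00568613  0.77552481] [-2.37531621 -0.31628563  2.29400188] [-0.11993317  0.58689206  0.03546171] 15.7667 [-0.33  0.43  1.93  0.01  0.78  0.45] 45.092677133786026
```

Emit:
{"fn": "drive_tool", "kwargs": {
  "commands": [
    {"dx": 0, "dy": 0, "dz": -0.12, "yaw": -7},
    {"dx": 0, "dy": 0, "dz": -0.12, "yaw": -7},
    {"dx": 0, "dy": 0, "dz": -0.12, "yaw": -7},
    {"dx": 0, "dy": 0, "dz": -0.12, "yaw": -7},
    {"dx": 0, "dy": 0, "dz": -0.12, "yaw": -7}
  ]
}}

```text
t: 16.18
eef_pos: [498.2, -101.0, 134.1]
tcp_rot: [-3.138, -0.006, 0.165]
ft_force: [-1.4, 0.5, 2.6]
opening: 0.48
```

Emit:
{"fn": "drive_tool", "kwargs": {
  "commands": [
    {"dx": 0, "dy": 0, "dz": -0.12, "yaw": -7},
    {"dx": 0, "dy": 0, "dz": -0.12, "yaw": -7},
    {"dx": 0, "dy": 0, "dz": -0.12, "yaw": -7},
    {"dx": 0, "dy": 0, "dz": -0.12, "yaw": -7},
    {"dx": 0, "dy": 0, "dz": -0.12, "yaw": -7}
  ]
}}

```text
t: 16.6
eef_pos: [498.3, -100.9, 133.5]
tcp_rot: [-3.139, -0.006, -0.446]
ft_force: [-1.7, 0.0, 1.8]
opening: 0.478
```

Emit:
{"fn": "drive_tool", "kwargs": {
  "commands": [
    {"dx": 0, "dy": 0, "dz": -0.12, "yaw": -7},
    {"dx": 0, "dy": 0, "dz": -0.12, "yaw": -7},
    {"dx": 0, "dy": 0, "dz": -0.12, "yaw": -7},
    {"dx": 0, "dy": 0, "dz": -0.12, "yaw": -7},
    {"dx": 0, "dy": 0, "dz": -0.12, "yaw": -7}
  ]
}}

```text
t: 17.02
eef_pos: [498.4, -100.9, 133.0]
tcp_rot: [-3.139, -0.006, -1.057]
ft_force: [-1.2, 1.6, 1.8]
opening: 0.478
```

Emit:
{"fn": "drive_tool", "kwargs": {
  "commands": [
    {"dx": 0, "dy": 0, "dz": -0.12, "yaw": -7},
    {"dx": 0, "dy": 0, "dz": -0.12, "yaw": -7},
    {"dx": 0, "dy": 0, "dz": 0, "yaw": 0}
  ]
}}

```text
t: 17.27
eef_pos: [498.4, -100.9, 132.7]
tcp_rot: [-3.139, -0.006, -1.301]
ft_force: [-1.5, 1.7, 2.1]
opening: 0.479
```

Run:
```python
from h import *
s=env.state();print(s['eef_pos'],s['tcp_rot'],s['ft_force'],s['moment'],s['t'],s['joints'].round(2),s['opening']*95)
save('scene','s8.png'); cv2.imwrite('pics/c8.png',cv2.resize(cv2.imread('pics/s8.png')[150:350,230:420],(570,600)))
```

```text
[ 498.42552462 -100.88841475  132.7457669 ] [-3.1386293  -0.00589042 -1.30121374] [-1.51843605  1.71606406  2.09959494] [ 0.26224681  0.30876152 -0.02396113] 17.2667 [-0.33  0.43  1.94 -0.    0.77  2.55] 45.45860141013512
```

View pics/c8.png

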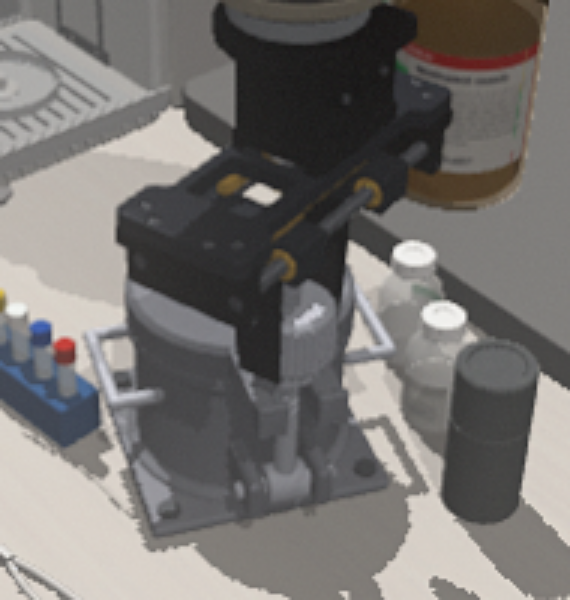

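Emit:
{"fn": "drive_tool", "kwargs": {
  "commands": [
    {"dx": 0, "dy": 0, "dz": 0, "yaw": 0},
    {"dx": 0, "dy": 0, "dz": 0, "yaw": 0},
    {"dx": 0, "dy": 0, "dz": 0, "yaw": 0},
    {"dx": 0, "dy": 0, "dz": 0, "yaw": 7},
    {"dx": 0, "dy": 0, "dz": 0, "yaw": 7}
  ],
  "grip": 0.7
}}

```text
t: 17.73
eef_pos: [498.5, -101.1, 132.6]
tcp_rot: [-3.139, -0.006, -1.044]
ft_force: [1.5, -0.7, 0.0]
opening: 0.695
```

Emit:
{"fn": "drive_tool", "kwargs": {
  "commands": [
    {"dx": 0, "dy": 0, "dz": 0, "yaw": 7},
    {"dx": 0, "dy": 0, "dz": 0, "yaw": 7},
    {"dx": 0, "dy": 0, "dz": 0, "yaw": 7},
    {"dx": 0, "dy": 0, "dz": 0, "yaw": 7},
    {"dx": 0, "dy": 0, "dz": 0, "yaw": 7}
  ]
}}

```text
t: 18.15
eef_pos: [498.5, -101.1, 132.6]
tcp_rot: [-3.139, -0.006, -0.433]
ft_force: [-0.7, -0.2, 0.3]
opening: 0.702
```

Emit:
{"fn": "drive_tool", "kwargs": {
  "commands": [
    {"dx": 0, "dy": 0, "dz": 0, "yaw": 7},
    {"dx": 0, "dy": 0, "dz": 0, "yaw": 7},
    {"dx": 0, "dy": 0, "dz": 0, "yaw": 7},
    {"dx": 0, "dy": 0, "dz": 0, "yaw": 7},
    {"dx": 0, "dy": 0, "dz": 0, "yaw": 7}
  ]
}}

```text
t: 18.57
eef_pos: [498.5, -101.1, 132.6]
tcp_rot: [-3.139, -0.006, 0.178]
ft_force: [0.2, -0.4, 0.3]
opening: 0.704
```

Emit:
{"fn": "drive_tool", "kwargs": {
  "commands": [
    {"dx": 0, "dy": 0, "dz": 0, "yaw": 7},
    {"dx": 0, "dy": 0, "dz": 0, "yaw": 7},
    {"dx": 0, "dy": 0, "dz": 0, "yaw": 7},
    {"dx": 0, "dy": 0, "dz": 0, "yaw": 7},
    {"dx": 0, "dy": 0, "dz": 0, "yaw": 7}
  ]
}}

```text
t: 18.98
eef_pos: [498.5, -101.1, 132.6]
tcp_rot: [-3.139, -0.006, 0.789]
ft_force: [-0.1, 0.4, -0.2]
opening: 0.697
```

Emit:
{"fn": "drive_tool", "kwargs": {
  "commands": [
    {"dx": 0, "dy": 0, "dz": 0, "yaw": 7},
    {"dx": 0, "dy": 0, "dz": 0, "yaw": 7},
    {"dx": 0, "dy": 0, "dz": 0, "yaw": 7},
    {"dx": 0, "dy": 0, "dz": 0, "yaw": 7},
    {"dx": 0, "dy": 0, "dz": 0, "yaw": 7}
  ]
}}

```text
t: 19.4
eef_pos: [498.5, -101.2, 132.6]
tcp_rot: [-3.139, -0.006, 1.4]
ft_force: [0.0, -0.3, -0.7]
opening: 0.699
```

Emit:
{"fn": "drive_tool", "kwargs": {
  "commands": [
    {"dx": 0, "dy": 0, "dz": 0, "yaw": 7},
    {"dx": 0, "dy": 0, "dz": 0, "yaw": 7},
    {"dx": 0, "dy": 0, "dz": 0, "yaw": 7},
    {"dx": 0, "dy": 0, "dz": 0, "yaw": 7},
    {"dx": 0, "dy": 0, "dz": 0, "yaw": 7}
  ]
}}

```text
t: 19.82
eef_pos: [498.5, -101.1, 132.6]
tcp_rot: [-3.139, -0.006, 2.011]
ft_force: [-0.9, -0.3, 0.0]
opening: 0.699
```

Run:
```python
from h import *
s=env.state();print(s['eef_pos'],s['tcp_rot'],s['ft_force'],s['moment'],s['t'],s['joints'].round(2),s['opening']*95)
```

```text
[ 498.52299525 -101.12463558  132.59827839] [-3.13868788 -0.00604801  2.01086027] [-0.9439578  -0.27590319  0.00419273] [-0.0673465  -0.01477324  0.02538422] 19.8167 [-0.33  0.44  1.93  0.    0.78 -0.77] 66.39496149875308
```

Emit:
{"fn": "drive_tool", "kwargs": {
  "commands": [
    {"dx": 0, "dy": 0, "dz": 0, "yaw": 7},
    {"dx": 0, "dy": 0, "dz": 0, "yaw": 7},
    {"dx": 0, "dy": 0, "dz": 0, "yaw": 7},
    {"dx": 0, "dy": 0, "dz": 0, "yaw": 7},
    {"dx": 0, "dy": 0, "dz": 0, "yaw": 7}
  ]
}}

```text
t: 20.23
eef_pos: [498.5, -101.1, 132.6]
tcp_rot: [-3.139, -0.006, 2.622]
ft_force: [0.5, 0.9, -1.2]
opening: 0.7
```

Emit:
{"fn": "drive_tool", "kwargs": {
  "commands": [
    {"dx": 0, "dy": 0, "dz": 0, "yaw": 7},
    {"dx": 0, "dy": 0, "dz": 0, "yaw": 7},
    {"dx": 0, "dy": 0, "dz": 0, "yaw": 7},
    {"dx": 0, "dy": 0, "dz": 0, "yaw": 7},
    {"dx": 0, "dy": 0, "dz": 0, "yaw": 7}
  ]
}}

```text
t: 20.65
eef_pos: [498.5, -101.1, 132.6]
tcp_rot: [-3.139, -0.006, -3.051]
ft_force: [0.5, -1.1, -0.3]
opening: 0.701
```

Emit:
{"fn": "drive_tool", "kwargs": {
  "commands": [
    {"dx": 0, "dy": 0, "dz": 0, "yaw": 7},
    {"dx": 0, "dy": 0, "dz": 0, "yaw": 7},
    {"dx": 0, "dy": 0, "dz": 0, "yaw": 7},
    {"dx": 0, "dy": 0, "dz": 0, "yaw": 7},
    {"dx": 0, "dy": 0, "dz": 0, "yaw": 0}
  ]
}}

```text
t: 21.07
eef_pos: [498.5, -101.1, 132.6]
tcp_rot: [-3.139, -0.006, -2.563]
ft_force: [1.2, 0.3, 1.1]
opening: 0.7
```

Emit:
{"fn": "drive_tool", "kwargs": {
  "commands": [
    {"dx": 0, "dy": 0, "dz": 0, "yaw": 0},
    {"dx": 0, "dy": 0, "dz": 0, "yaw": 0},
    {"dx": 0, "dy": 0, "dz": 0, "yaw": 0},
    {"dx": 0, "dy": 0, "dz": 0, "yaw": 0},
    {"dx": 0, "dy": 0, "dz": 0, "yaw": 0}
  ],
  "grip": 0
}}

```text
t: 21.48
eef_pos: [498.4, -101.0, 132.6]
tcp_rot: [-3.139, -0.006, -2.571]
ft_force: [-0.3, 0.5, -1.1]
opening: 0.477
```

Emit:
{"fn": "drive_tool", "kwargs": {
  "commands": [
    {"dx": 0, "dy": 0, "dz": -0.12, "yaw": -7},
    {"dx": 0, "dy": 0, "dz": -0.12, "yaw": -7},
    {"dx": 0, "dy": 0, "dz": -0.12, "yaw": -7},
    {"dx": 0, "dy": 0, "dz": -0.12, "yaw": -7},
    {"dx": 0, "dy": 0, "dz": -0.12, "yaw": -7}
  ]
}}

```text
t: 21.9
eef_pos: [498.5, -101.1, 132.1]
tcp_rot: [-3.139, -0.006, 3.096]
ft_force: [0.5, 0.1, -0.6]
opening: 0.479
```

Run:
```python
from h import *
s=env.state();print(s['eef_pos'],s['tcp_rot'],s['ft_force'],s['moment'],s['t'],s['joints'].round(2),s['opening']*95)
```

```text
[ 498.48101612 -101.05364735  132.07975466] [-3.13859463 -0.00611927  3.09614923] [ 0.4574028   0.08747101 -0.61190558] [0.01525358 0.06774439 0.04955134] 21.9 [-0.33  0.44  1.93 -0.01  0.78 -1.85] 45.490957696137414
```

Emit:
{"fn": "drive_tool", "kwargs": {
  "commands": [
    {"dx": 0, "dy": 0, "dz": -0.12, "yaw": -7},
    {"dx": 0, "dy": 0, "dz": -0.12, "yaw": -7},
    {"dx": 0, "dy": 0, "dz": -0.12, "yaw": -7},
    {"dx": 0, "dy": 0, "dz": -0.12, "yaw": -7},
    {"dx": 0, "dy": 0, "dz": -0.12, "yaw": -7}
  ]
}}

```text
t: 22.32
eef_pos: [498.4, -101.1, 131.5]
tcp_rot: [-3.138, -0.006, 2.485]
ft_force: [-0.4, -0.2, 0.6]
opening: 0.479
```

Emit:
{"fn": "drive_tool", "kwargs": {
  "commands": [
    {"dx": 0, "dy": 0, "dz": -0.12, "yaw": -7},
    {"dx": 0, "dy": 0, "dz": -0.12, "yaw": -7},
    {"dx": 0, "dy": 0, "dz": -0.12, "yaw": -7},
    {"dx": 0, "dy": 0, "dz": -0.12, "yaw": -7},
    {"dx": 0, "dy": 0, "dz": -0.12, "yaw": -7}
  ]
}}

```text
t: 22.73
eef_pos: [498.4, -101.1, 130.9]
tcp_rot: [-3.138, -0.006, 1.874]
ft_force: [-0.4, -0.3, 1.2]
opening: 0.479
```

Emit:
{"fn": "drive_tool", "kwargs": {
  "commands": [
    {"dx": 0, "dy": 0, "dz": -0.12, "yaw": -7},
    {"dx": 0, "dy": 0, "dz": -0.12, "yaw": -7},
    {"dx": 0, "dy": 0, "dz": -0.12, "yaw": -7},
    {"dx": 0, "dy": 0, "dz": -0.12, "yaw": -7},
    {"dx": 0, "dy": 0, "dz": -0.12, "yaw": -7}
  ]
}}

```text
t: 23.15
eef_pos: [498.3, -101.1, 130.3]
tcp_rot: [-3.138, -0.006, 1.264]
ft_force: [-1.5, -0.5, 1.1]
opening: 0.481
```

```bash
cat > st.py <<'E'
from h import *
s=env.state();print(s['eef_pos'],s['tcp_rot'][2],s['ft_force'].round(1),s['moment'].round(2),s['t'],s['joints'].round(2)[5],s['opening']*95)
E
python3 st.py
```

```text
[ 498.30326808 -101.13535882  130.28599573] 1.2635805071667399 [-1.5 -0.5  1.1] [-0.24  0.31  0.06] 23.15 -0.03 45.66705604780252
```

Emit:
{"fn": "drive_tool", "kwargs": {
  "commands": [
    {"dx": 0, "dy": 0, "dz": -0.12, "yaw": -7},
    {"dx": 0, "dy": 0, "dz": -0.12, "yaw": -7},
    {"dx": 0, "dy": 0, "dz": -0.12, "yaw": -7}
  ]
}}

```text
t: 23.4
eef_pos: [498.3, -101.1, 129.9]
tcp_rot: [-3.138, -0.006, 0.897]
ft_force: [-0.9, -0.3, 0.7]
opening: 0.477
```

```bash
python3 st.py
```

```text
[ 498.25996123 -101.12057612  129.91803085] 0.8970055552474412 [-0.9 -0.3  0.7] [-0.2   0.33  0.04] 23.4 0.33 45.27179518846065
```

Emit:
{"fn": "drive_tool", "kwargs": {
  "commands": [
    {"dx": 0, "dy": 0, "dz": -0.12, "yaw": -7},
    {"dx": 0, "dy": 0, "dz": -0.12, "yaw": -7},
    {"dx": 0, "dy": 0, "dz": -0.12, "yaw": -7}
  ]
}}

```text
t: 23.65
eef_pos: [498.3, -101.1, 129.6]
tcp_rot: [-3.138, -0.006, 0.53]
ft_force: [-0.9, 0.2, 1.3]
opening: 0.479
```

```bash
python3 st.py
```

```text
[ 498.26398058 -101.07189065  129.59162753] 0.5304854993417267 [-0.9  0.2  1.3] [-0.1   0.37  0.05] 23.65 0.7 45.52225948382912
```

Emit:
{"fn": "drive_tool", "kwargs": {
  "commands": [
    {"dx": 0, "dy": 0, "dz": -0.12, "yaw": -7},
    {"dx": 0, "dy": 0, "dz": -0.12, "yaw": -7},
    {"dx": 0, "dy": 0, "dz": -0.12, "yaw": -7}
  ]
}}

```text
t: 23.9
eef_pos: [498.3, -101.0, 129.2]
tcp_rot: [-3.139, -0.006, 0.164]
ft_force: [-1.3, 0.1, 1.5]
opening: 0.475
```

```bash
python3 st.py
```

```text
[ 498.27382683 -101.01773703  129.222068  ] 0.16400118867613567 [-1.3  0.1  1.5] [-0.03  0.39  0.07] 23.9 1.07 45.15979472368715
```

Emit:
{"fn": "drive_tool", "kwargs": {
  "commands": [
    {"dx": 0, "dy": 0, "dz": -0.12, "yaw": -7},
    {"dx": 0, "dy": 0, "dz": -0.12, "yaw": -7},
    {"dx": 0, "dy": 0, "dz": -0.12, "yaw": -7}
  ]
}}

```text
t: 24.15
eef_pos: [498.3, -101.0, 128.9]
tcp_rot: [-3.139, -0.006, -0.203]
ft_force: [-1.7, 0.4, 1.7]
opening: 0.484
```

```bash
python3 st.py
```

```text
[ 498.28023787 -101.00379765  128.87495183] -0.20256157506947003 [-1.7  0.4  1.7] [0.09 0.38 0.05] 24.15 1.44 45.93569342787937
```

516° so far; not home yet. Continue.

Emit:
{"fn": "drive_tool", "kwargs": {
  "commands": [
    {"dx": 0, "dy": 0, "dz": -0.12, "yaw": -7},
    {"dx": 0, "dy": 0, "dz": -0.12, "yaw": -7},
    {"dx": 0, "dy": 0, "dz": -0.12, "yaw": -7}
  ]
}}

```text
t: 24.4
eef_pos: [498.3, -101.0, 128.5]
tcp_rot: [-3.139, -0.006, -0.569]
ft_force: [-1.1, 0.8, 1.5]
opening: 0.477
```

```bash
python3 st.py
```

```text
[ 498.2920494  -100.96908811  128.53363594] -0.5690863961331349 [-1.1  0.8  1.5] [0.15 0.35 0.04] 24.4 1.81 45.31223372754557
```

Emit:
{"fn": "drive_tool", "kwargs": {
  "commands": [
    {"dx": 0, "dy": 0, "dz": -0.12, "yaw": -7},
    {"dx": 0, "dy": 0, "dz": -0.12, "yaw": -7}
  ]
}}

```text
t: 24.57
eef_pos: [498.4, -101.0, 128.3]
tcp_rot: [-3.139, -0.006, -0.813]
ft_force: [-1.5, 1.2, 1.8]
opening: 0.478
```

```bash
python3 st.py
```

```text
[ 498.35006294 -100.97730838  128.29651036] -0.8134501304045263 [-1.5  1.2  1.8] [0.18 0.32 0.06] 24.5667 2.05 45.438836361559616
```

Emit:
{"fn": "drive_tool", "kwargs": {
  "commands": [
    {"dx": 0, "dy": 0, "dz": -0.12, "yaw": -7},
    {"dx": 0, "dy": 0, "dz": -0.12, "yaw": -7}
  ]
}}

```text
t: 24.73
eef_pos: [498.5, -101.2, 128.2]
tcp_rot: [-3.139, -0.007, -1.056]
ft_force: [-5.1, 4.1, 4.1]
opening: 0.479
```

```bash
python3 st.py
```

```text
[ 498.46469159 -101.16910092  128.21916343] -1.0558144030520813 [-5.1  4.1  4.1] [0.82 1.29 0.78] 24.7333 2.3 45.500568975997815
```

Emit:
{"fn": "drive_tool", "kwargs": {
  "commands": [
    {"dx": 0, "dy": 0, "dz": -0.12, "yaw": -7},
    {"dx": 0, "dy": 0, "dz": -0.12, "yaw": -7}
  ]
}}

```text
t: 24.9
eef_pos: [498.2, -101.0, 128.1]
tcp_rot: [-3.139, -0.006, -1.3]
ft_force: [-0.2, -2.0, 6.9]
opening: 0.477
```

```bash
python3 st.py
```

```text
[ 498.15745459 -100.97640866  128.05341614] -1.3002821414233643 [-0.2 -2.   6.9] [-0.44  0.08  0.84] 24.9 2.55 45.33296454922343
```

Emit:
{"fn": "drive_tool", "kwargs": {
  "commands": [
    {"dx": 0, "dy": 0, "dz": 0, "yaw": 0},
    {"dx": 0, "dy": 0, "dz": 0, "yaw": 0},
    {"dx": 0, "dy": 0, "dz": 0.5, "yaw": 0},
    {"dx": 0, "dy": 0, "dz": 0.5, "yaw": 7},
    {"dx": 0, "dy": 0, "dz": 0, "yaw": 7}
  ],
  "grip": 0.7
}}

```text
t: 25.32
eef_pos: [498.5, -101.0, 128.8]
tcp_rot: [-3.139, -0.006, -1.044]
ft_force: [-0.4, 0.4, -0.5]
opening: 0.692
```

Emit:
{"fn": "drive_tool", "kwargs": {
  "commands": [
    {"dx": 0, "dy": 0, "dz": 0, "yaw": 7},
    {"dx": 0, "dy": 0, "dz": 0, "yaw": 7},
    {"dx": 0, "dy": 0, "dz": 0, "yaw": 7},
    {"dx": 0, "dy": 0, "dz": 0, "yaw": 7},
    {"dx": 0, "dy": 0, "dz": 0, "yaw": 7}
  ]
}}

```text
t: 25.73
eef_pos: [498.5, -101.1, 128.7]
tcp_rot: [-3.139, -0.006, -0.432]
ft_force: [-0.0, 0.4, 0.4]
opening: 0.699
```

Emit:
{"fn": "drive_tool", "kwargs": {
  "commands": [
    {"dx": 0, "dy": 0, "dz": 0, "yaw": 0},
    {"dx": 0, "dy": 0, "dz": 0, "yaw": 0},
    {"dx": 0, "dy": 0, "dz": 0, "yaw": 0},
    {"dx": 0, "dy": 0, "dz": 0, "yaw": 0},
    {"dx": 0, "dy": 0, "dz": 0, "yaw": 0}
  ],
  "grip": 0
}}

```text
t: 26.15
eef_pos: [498.5, -101.1, 128.7]
tcp_rot: [-3.139, -0.006, -0.442]
ft_force: [0.1, 0.1, -0.3]
opening: 0.479
```

Emit:
{"fn": "drive_tool", "kwargs": {
  "commands": [
    {"dx": 0, "dy": 0, "dz": 0, "yaw": -3},
    {"dx": 0, "dy": 0, "dz": 0, "yaw": -3}
  ]
}}

```text
t: 26.32
eef_pos: [497.5, -100.6, 128.6]
tcp_rot: [-3.14, -0.004, -0.546]
ft_force: [-6.1, 5.8, 5.4]
opening: 0.478
```

```bash
python3 st.py
```

```text
[ 497.51268568 -100.59153653  128.62166954] -0.5463417576348024 [-6.1  5.8  5.4] [1.03 1.4  1.04] 26.3167 1.79 45.44617082196169
```

Emit:
{"fn": "drive_tool", "kwargs": {
  "commands": [
    {"dx": 0, "dy": 0, "dz": 0, "yaw": -5},
    {"dx": 0, "dy": 0, "dz": 0, "yaw": -5}
  ]
}}

```text
t: 26.48
eef_pos: [498.7, -101.3, 128.9]
tcp_rot: [-3.139, -0.007, -0.722]
ft_force: [2.4, -3.7, -1.2]
opening: 0.481
```

```bash
python3 st.py
```

```text
[ 498.69167189 -101.28271648  128.8955785 ] -0.72240695792486 [ 2.4 -3.7 -1.2] [-0.56 -0.07  1.01] 26.4833 1.96 45.697045072121206
```

Firmly home (about 1.0 N m resisted, and the grip slips). Release, lift clear and check.

Emit:
{"fn": "drive_tool", "kwargs": {
  "commands": [
    {"dx": 0, "dy": 0, "dz": 0, "yaw": 0},
    {"dx": 0, "dy": 0, "dz": 0, "yaw": 0},
    {"dx": 0, "dy": 0, "dz": 0, "yaw": 0},
    {"dx": 0, "dy": 0, "dz": 0, "yaw": 0},
    {"dx": 0, "dy": 0, "dz": 5, "yaw": 0}
  ],
  "grip": 0.85
}}

```text
t: 26.9
eef_pos: [498.1, -100.9, 133.3]
tcp_rot: [-3.139, -0.005, -0.719]
ft_force: [-0.4, 0.4, -0.4]
opening: 0.773
```

Emit:
{"fn": "drive_tool", "kwargs": {
  "commands": [
    {"dx": 0, "dy": 0, "dz": 30, "yaw": 0},
    {"dx": 0, "dy": 0, "dz": 35, "yaw": 0},
    {"dx": 0, "dy": 0, "dz": 35, "yaw": 0},
    {"dx": 0, "dy": 0, "dz": 35, "yaw": 0},
    {"dx": 0, "dy": 0, "dz": 20, "yaw": 0}
  ]
}}

```text
t: 27.32
eef_pos: [498.9, -101.2, 292.9]
tcp_rot: [-3.137, -0.01, -0.719]
ft_force: [0.4, 0.2, -0.4]
opening: 0.85
```

Emit:
{"fn": "drive_tool", "kwargs": {
  "commands": [
    {"dx": -30, "dy": -20, "dz": 10, "yaw": 0},
    {"dx": -30, "dy": -20, "dz": 10, "yaw": 0},
    {"dx": -30, "dy": -20, "dz": 10, "yaw": 0},
    {"dx": 0, "dy": 0, "dz": 0, "yaw": 0},
    {"dx": 0, "dy": 0, "dz": 0, "yaw": 0}
  ]
}}

```text
t: 27.73
eef_pos: [407.7, -161.8, 319.8]
tcp_rot: [-3.138, -0.008, -0.722]
ft_force: [0.1, 0.1, 0.1]
opening: 0.852
```

```bash
python3 st.py
python3 - <<'E'
from h import *
C={}
for n in ['scene','top','wrist']:
  C[n]=cal(n); save(n,n[0]+'9.png')
  for q in ['nut_top','nut_face','fork_seat','vial_1','tube_block','lead_pot']:
    print(n,q,[(np.round(x['pixel'],1).tolist(),round(x['conf'],2)) for x in env.place_of(q,n)[:2]])
from fit import *
m=model([530.28,-23.95,1.189,0,0,0])
for k in ['ntop','nface']:
  for n in C: print(k,n,proj(n,m[k],C[n]).round(1))
a=cv2.imread('pics/s9.png')[180:350,220:420];b=cv2.imread('pics/t9.png')[160:340,200:440]
a=cv2.resize(a,(400,340));b=cv2.resize(b,(400,300))
c=np.zeros((340,800,3),np.uint8);c[:,:400]=a;c[:300,400:]=b;cv2.imwrite('pics/c9.png',c)
E
```

```text
[ 407.73143385 -161.77945302  319.84769508] -0.7217664677964679 [0.1 0.1 0.1] [-0.02  0.21  0.03] 27.7333 1.76 80.93143282468763
scene nut_top [([327.2, 251.8], 0.65)]
scene nut_face [([325.6, 274.9], 0.92)]
scene fork_seat [([326.3, 276.2], 0.62), ([324.3, 309.7], 0.3)]
scene vial_1 [([373.3, 288.0], 0.92), ([364.0, 265.6], 0.66)]
scene tube_block [([239.1, 285.7], 0.87)]
scene lead_pot [([387.0, 315.6], 0.76)]
top nut_top [([349.9, 270.2], 0.79), ([337.1, 210.3], 0.68)]
top nut_face [([346.8, 270.7], 0.91), ([369.8, 219.1], 0.62)]
top fork_seat [([344.8, 269.7], 0.91)]
top vial_1 [([336.9, 207.0], 0.62), ([311.5, 193.1], 0.56)]
top tube_block [([260.2, 294.2], 0.71)]
top lead_pot [([367.1, 220.4], 0.87), ([346.6, 266.8], 0.55)]
wrist nut_top [([201.7, 200.7], 0.77)]
wrist nut_face [([212.2, 195.1], 0.83)]
wrist fork_seat []
wrist vial_1 [([150.6, 114.2], 0.78), ([103.3, 126.4], 0.73)]
wrist tube_block [([172.8, 292.7], 0.88)]
wrist lead_pot [([209.0, 94.7], 0.67), ([235.1, 188.5], 0.37)]
ntop scene [[326.4 251.5]]
ntop top [[348.3 270.7]]
ntop wrist [[203.3 200.5]]
nface scene [[325.7 273.1]]
nface top [[347.2 271.3]]
nface wrist [[216.2 195.7]]
```

View pics/c9.png

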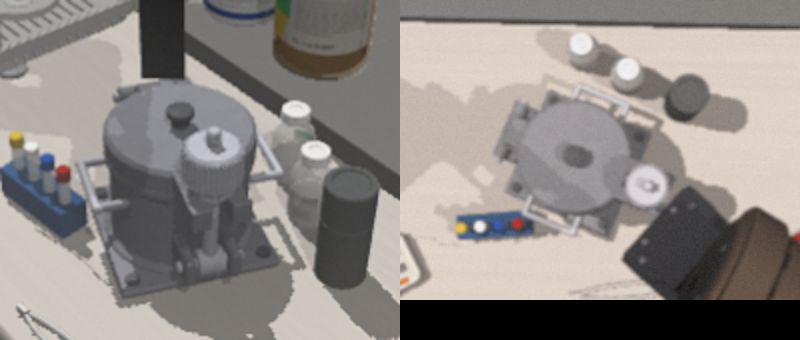

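The lid is shut, the bolt is upright and the nut sits on the fork. The nut's pixels match the home prediction within about 2 px, and the vials, tube block and lead pot are where they were. Handing in.

```bash
python3 -c "
from cell import env
print(env.job_done())"
```

```text
the job is handed in; nothing more can be done
None
```

The pot is closed for transfer. I shut the lid, swung the bolt upright into the fork and screwed the nut fully home. That took about 560° of turning in two strokes, plus a short extra grip to check it. I then let go, moved clear and handed the job in at about 29 s of the 72 s allowed.

- **Lid:** the fingertips rested at z = 117 mm, the shut height, with the lid pushing back at about 17 N.
- **Bolt:** it reached its stop at about 12 N, and the pictures show it upright in the fork.
- **Nut:** the drag jumped from about 0.06 to 0.8 N m when it came home. A fresh grip then met about 1.0 N m and slipped. In all three cameras the nut's top was within about 2 px of where the home position should appear. The nut's bottom face was up to 4 px off in the wrist picture, where the gripper partly blocks the view.
- **Surroundings:** the vials, tube block and lead pot show within about 3 px of their starting places, about what the detector's own error would give. The robot was touching nothing at the end, with force readings near zero.

No check failed. One hitch on the way: joint 6 came within 0.01 rad of its limit while I lined up on the nut, so I backed it off before gripping.

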